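Tip the heater blocks and reject the one without a boss

ROBOT

A 7-joint arm with a two-finger parallel gripper is mounted at the origin on a cart in front of the work surface, level with it; the furniture and walls round the work are solid. World frame = base frame: x ahead of the robot, y to its left, z up, the work surface at z = 0. Lengths are in m, angles in rad, forces in N, time in s.
With the tool pointing down it reaches from about 0.4 to 0.85 m from the base axis. Payload 4.5 kg.
Tool frame: the origin (TCP) lies midway between the tips of the shut fingers; the grasp point (between the pads) lies 19 mm behind it; y points along the fingers, z is the direction in which the jaws open and shut, and the axes are right-handed (so a half turn about y gives the same grasp; the last joint's range is limited). The gripper opens to 88 mm and grips with 3 to 60 N. Pads are 18 mm wide; open, the fingers measure 123 mm over their backs; the gripper's body (75 mm by 187 mm) begins 45 mm behind the grasp point.
Start: joints at [-1.183, 0.689, -0.195, 1.565, 0.157, 0.902, -0.215], TCP at [0.217, 0.586, 0.239] pointing down, gripper open.
Joint ranges: [-3.01, 3.01], [-0.46, 2.08], [-1.47, 1.51], [0.13, 2.56], [-1, 4.14], [0.04, 2.09], [-2.66, 2.66]. Speed limits (rad/s): [2.57, 2.57, 3.14, 3.14, 3.14, 3.14, 3.14].

INTERFACE

Orientations are given as a unit quaternion [x, y, z, w].
In Python, from plant import r, snapshot, get_calibration, job, boxes_of gives the robot as it stands. The module is installed in compiled form; this text tells all that it offers.
- The arm moves only by the shell command python3 -m handwheel 'ROWS' [OPENING] [FORCE]. ROWS is JSON, a list that holds one entry, the list of rows, each a list of 6 numbers: the shift along the tool's x, y, z as a fraction of full scale, then the turn, a rotation vector about the tool's x, y, z as a fraction of full scale. In form: [[[x, y, z, wx, wy, wz], ...]]. A call has 1 to 12 rows; each row is the pose to reach, as a shift and turn from the pose commanded when the call began, along the tool's axes at that moment, turning the shorter way round; what a row does not reach only later rows make up. Full scale, the value 1, is 100 cm for a shift and 180 degrees for a turn. A row lasts 1/12 s, in which the tool goes at most 41.7 mm and 7.16 degrees, less where a joint would pass 70% of its speed; a pose out of reach is approached as far as the arm can. A call with a number of a shift or a turn outside -1 to 1 is refused whole. A call with a gripper value outside its range is refused whole. OPENING is the opening, from -1 (shut) to 1 (fully open), set as the call begins (- or left out, the last holds). The fingers move at their own pace and stop on an object; FORCE is the grip in N (left out, the last holds). Time passes only in rows, so rows that repeat a pose let the fingers close. It gives the time, the measured TCP pose, the force and the opening at its end, in the units of the state.
- r.get_state(): the state, without advancing time (a new reading comes with each control period).
- snapshot(name): name is "scene" or "side" or "wrist"; returns the picture (384x512x3 uint8, red, green, blue); there is no depth.
- get_calibration(name): a dict with "fx", "fy", "cx", "cy" (pixels), "T" (4x4, takes a point from camera to world coordinates). Camera axes: x right, y down, z forward; pixel columns grow to the right and rows downward; lengths in m; the calibration is good to about 2 mm. A picture is of the moment at which its call begins: read the wrist's pose just before it. get_calibration takes no time and is no camera call; for the wrist camera it gives the pose at the moment of the call.
- job.finish_job(): hands the job in, once; it reports no verdict.
Trained networks look in the newest picture that a camera, given by its name, has taken for a name from the list of things; names that differ only in an ending like _2 or _b are one class to them, and where a whole thing is asked for, a point or a joint stands for the part that bears it (a point fixed in the world has none). Each returns a list of dicts, best first, with "confidence" (0 to 1); they miss things now and then, are a little off and sometimes report something else, mostly with a low value. They report only what shows in the picture. A call takes as long as a camera call.
- boxes_of(thing, camera): "bbox" ([left, top, right, bottom] in pixels, round what is visible of it).
The state is a dict: "clock": time; "q": joint angles; "qd": joint speeds; "joint_torque": joint torques, N m; "tool_pos": TCP position; "eef_rot": TCP orientation; "contact_force": force on the tool from outside, world axes, zero at the start; "moment": the same for the moment, N m; "opening": opening from 0.0 (shut) to 1.0 (fully open).
Only numpy, scipy, OpenCV 4.12 (cv2) and the standard library are available. Lean on these libraries where they do the work, as an engineer would, in place of code of your own. Each camera call takes 0.05 s, during which the arm holds its last target. There are 200 camera calls.

TASK

Three aluminium heater blocks stand on the bench, their hollow undersides hidden. Tip each one over away from you, onto its far side, so that its underside faces you: two have a round boss inside the hollow, one has none. Once it has been tipped on the bench, lay the block without a boss down flat on the floor of the square steel tray on the right, and leave the two good ones lying where they were tipped.

Things in the scene. Friction and masses are not known exactly. Their poses are not given: they have to be found in the camera images.
- block_a: aluminium block 44 x 44 x 84 mm, 0.3 kg, four 12 mm wells in its top, looks like the others; stands upright at first and topples if pushed about 60 mm up. Origin at its centre; z from underside to top, x away from the robot (within 0.25 rad) while standing. Underside: hollow 34 x 34 mm, 12 mm deep, with a round boss 16 mm across, 10 mm long in its middle: good
- block_b: aluminium block 44 x 44 x 84 mm, 0.3 kg, four 12 mm wells in its top, looks like the others; stands upright at first and topples if pushed about 60 mm up. Origin at its centre; z from underside to top, x away from the robot (within 0.25 rad) while standing. Underside: hollow 34 x 34 mm, 12 mm deep, with a round boss 16 mm across, 10 mm long in its middle: good
- block_c: aluminium block 44 x 44 x 84 mm, 0.3 kg, four 12 mm wells in its top, looks like the others; stands upright at first and topples if pushed about 60 mm up. Origin at its centre; z from underside to top, x away from the robot (within 0.25 rad) while standing. Underside: hollow 34 x 34 mm, 12 mm deep, with a bare flat floor and no boss: the reject
- steel_tray: an open square tray of plain steel, 160 x 160 x 25 mm outside, walls and floor about 4 mm thick, fixed to the bench at the right of the blocks. Origin at the centre of its underside, on the bench; z up, x and y along its sides

How it is judged:
On the way:
1. the block without a boss has been tipped onto its far side on the bench, outside the tray (angle between block_c's own x axis and vertical above 2.79 rad and height (world z) of block_c below 0.035 m and horizontal distance between block_c and steel_tray above 0.12 m), for 0.2 s.
At the end, for the whole second after the job is handed in: Good blocks rest on the bench on their far side (within 20 deg), over 0.12 m from the tray's centre, under 0.2 m from their starts; the bossless block rests on a long side (within 10 deg) in the tray, centre within 60 mm of the tray's along each side and under 40 mm above its underside (angle between each of block_a, block_b's own x axis and vertical above 2.79 rad and height (world z) of each of block_a, block_b below 0.035 m and horizontal distance between each of block_a, block_b and steel_tray above 0.12 m and distance of each of block_a, block_b from where it was at the start of the episode below 0.2 m and linear speed of each of block_a, block_b, block_c below 0.02 m/s and x of block_c in the frame of steel_tray between -0.06 and 0.06 m and y of block_c in the frame of steel_tray between -0.06 and 0.06 m and z of block_c in the frame of steel_tray below 0.04 m and angle between block_c's own z axis and vertical between 1.4 and 1.75 rad); the robot touches nothing.
It also fails if it takes over 64 s, if anything falls off the work surface, if the arm or the gripper's body presses on something with over 40 N, if the wrist force passes 120 N, or if a joint passes its speed limit or range.

## Working session

There is one attempt and no reset: what is moved stays moved. The work goes in short steps, Python scripts to look and compute and a shell command to move; the robot and the scene stay as the last step left them, time stands still between calls to the robot, and variables do not carry over. Pictures are saved under pics/ and viewed, about 8 in all and at most 12, crops included, and the job is handed in when it is done.

```bash
mkdir -p pics
cat > h.py <<'E'
import numpy as np, cv2
from plant import r, snapshot, get_calibration, job, boxes_of
from scipy.spatial.transform import Rotation as R
np.set_printoptions(precision=4,suppress=True)
def ray(cam,u,v,z):
    c=get_calibration(cam);T=np.array(c["T"])
    d=T[:3,:3]@np.array([(u-c["cx"])/c["fx"],(v-c["cy"])/c["fy"],1]);o=T[:3,3]
    return o+d*(z-o[2])/d[2]
def proj(cam,p):
    c=get_calibration(cam);T=np.array(c["T"]);q=T[:3,:3].T@(np.array(p)-T[:3,3])
    return np.array([c["fx"]*q[0]/q[2]+c["cx"],c["fy"]*q[1]/q[2]+c["cy"]])
def save(cam,name):
    im=snapshot(cam);cv2.imwrite(f"pics/{name}.png",im[:,:,::-1]);return im
def pose():
    s=r.get_state();return np.array(s["tool_pos"]),R.from_quat(s["eef_rot"]),s
def rel(p,Rt=None):
    # shift in tool axes (units of m = full scale) and turn fraction
    p0,R0,_=pose();d=R0.inv().apply(np.array(p)-p0)
    w=(R0.inv()*Rt).as_rotvec()/np.pi if Rt is not None else np.zeros(3)
    return np.r_[d,w]
E
python3 - <<'E'
from h import *
p,Rt,s=pose();print(p,Rt.as_matrix(),s["opening"],s["clock"])
a=save("scene","s0");b=save("side","d0")
cv2.imwrite("pics/both0.png",cv2.resize(np.hstack([a,b])[:,:,::-1],(800,300)))
for c in("scene","side"):
    K=get_calibration(c);print(c,K["fx"],K["cx"],K["cy"],np.array(K["T"]))
    for t in("block_a","steel_tray"):
        for x in boxes_of(t,c):
            l,tp,rr,bt=x["bbox"];print(t,x)
E
```

```text
[0.2164 0.5857 0.2379] [[ 0.9381 -0.0005  0.3464]
 [-0.3464 -0.0018  0.9381]
 [ 0.0001 -1.     -0.0019]] 0.9997730264081659 0.0
scene 485.9227899731635 251.77033324585463 180.91897407323972 [[ 0.7023 -0.3688  0.6089 -0.2456]
 [-0.7118 -0.3522  0.6077 -0.7358]
 [-0.0097 -0.8602 -0.5099  0.6847]
 [ 0.      0.      0.      1.    ]]
block_a {'bbox': [233.1, 177.6, 259.5, 222.3], 'confidence': 0.96}
block_a {'bbox': [165.6, 129.7, 190.2, 166.5], 'confidence': 0.75}
block_a {'bbox': [215.1, 147.7, 241.0, 185.0], 'confidence': 0.65}
steel_tray {'bbox': [271.8, 217.3, 372.9, 289.0], 'confidence': 0.89}
side 455.1385118130253 249.5118064113711 181.6836148451642 [[ 0.9967 -0.0363  0.0729  0.3906]
 [-0.0812 -0.38    0.9214 -1.1127]
 [-0.0057 -0.9243 -0.3817  0.5274]
 [ 0.      0.      0.      1.    ]]
block_a {'bbox': [226.4, 178.7, 245.3, 212.4], 'confidence': 0.74}
block_a {'bbox': [242.7, 137.0, 255.0, 169.3], 'confidence': 0.61}
steel_tray {'bbox': [208.2, 225.5, 297.1, 274.9], 'confidence': 0.91}
```

View pics/s0.png

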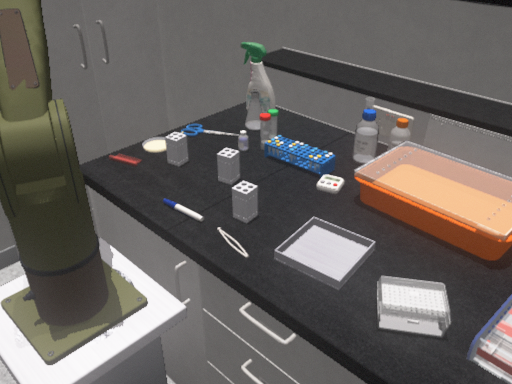

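View pics/d0.png

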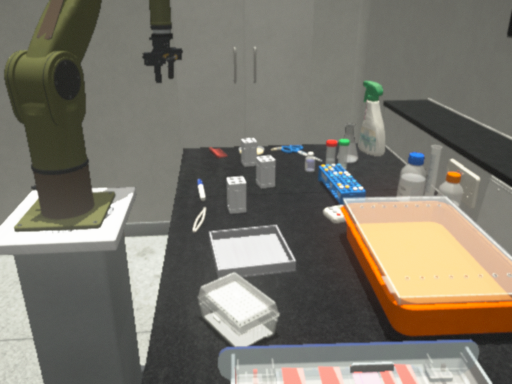

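The scene view shows the three blocks at about (178,149), (229,166) and (246,201), and the tray at (325,250). The side view shows the same blocks at (248,152), (265,171) and (236,195), with the tray at (252,250).

```bash
cat > fit.py <<'E'
from h import *
from scipy.optimize import minimize
ims={c:cv2.imread(f"pics/{n}.png") for c,n in(("scene","s0"),("side","d0"))}
def hull(c,p,sz,S=8):
    x,y,a=p;k=[]
    for i in(-1,1):
        for j in(-1,1):
            for z in(0,sz[2]):
                dx,dy=i*sz[0]/2,j*sz[1]/2
                k.append(proj(c,[x+dx*np.cos(a)-dy*np.sin(a),y+dx*np.sin(a)+dy*np.cos(a),z]))
    return cv2.convexHull(np.array(k,np.float32)).reshape(-1,2)
def soft(h,box):
    l,t,w,hh=box;m=np.zeros((hh*4,w*4),np.uint8)
    cv2.fillPoly(m,[np.round(((h-[l,t]+.5)*4-.5)*16).astype(np.int32)],255,shift=4)
    return cv2.resize(m,(w,hh),interpolation=cv2.INTER_AREA)/255.
def fit(p0,sz):
    D=[]
    for c in ims:
        h=hull(c,p0,sz);l,t=np.floor(h.min(0)).astype(int)-7;rr,b=np.ceil(h.max(0)).astype(int)+7
        g=ims[c][t:b,l:rr].min(2).astype(float);D.append((c,(l,t,rr-l,b-t),np.clip((g-50)/70,0,1)))
    f=lambda p:sum(((soft(hull(c,p,sz),bx)-m)**2).sum() for c,bx,m in D)
    best=min((minimize(f,[p0[0],p0[1],a],method="Nelder-Mead",options=dict(initial_simplex=np.array([[p0[0],p0[1],a],[p0[0]+.01,p0[1],a],[p0[0],p0[1]+.01,a],[p0[0],p0[1],a+.15]]))) for a in(-.2,0,.2)),key=lambda o:o.fun)
    return best.x,best.fun
if __name__=="__main__":
    for n,u,v in(("L",178,149),("M",229,166),("R",246,201)):
        p=ray("scene",u,v,.042);x,f=fit([p[0],p[1],0],(.044,.044,.084));print(n,p[:2],x,f)
        q=ray("side",*{"L":(248,152),"M":(265,171),"R":(236,195)}[n],.042);print(" side",q[:2])
    p=ray("scene",325,250,.012);x,f=fit([p[0],p[1],0],(.16,.16,.025));print("tray",p[:2],x,f,ray("side",252,250,.012))
    im=cv2.resize(ims["scene"][110:300,140:400],None,fx=3,fy=3,interpolation=cv2.INTER_CUBIC);cv2.imwrite("pics/c0.png",im)
E
python3 fit.py
```

```text
Traceback (most recent call last):
  File "fit.py", line 26, in <module>
    p=ray("scene",u,v,.042);x,f=fit([p[0],p[1],0],(.044,.044,.084));print(n,p[:2],x,f)
                                ~~~^^^^^^^^^^^^^^^^^^^^^^^^^^^^^^^^
  File "fit.py", line 22, in fit
    best=min((minimize(f,[p0[0],p0[1],a],method="Nelder-Mead",options=dict(initial_simplex=np.array([[p0[0],p0[1],a],[p0[0]+.01,p0[1],a],[p0[0],p0[1]+.01,a],[p0[0],p0[1],a+.15]]))) for a in(-.2,0,.2)),key=lambda o:o.fun)
  File "fit.py", line 22, in <genexpr>
    best=min((minimize(f,[p0[0],p0[1],a],method="Nelder-Mead",options=dict(initial_simplex=np.array([[p0[0],p0[1],a],[p0[0]+.01,p0[1],a],[p0[0],p0[1]+.01,a],[p0[0],p0[1],a+.15]]))) for a in(-.2,0,.2)),key=lambda o:o.fun)
              ~~~~~~~~^^^^^^^^^^^^^^^^^^^^^^^^^^^^^^^^^^^^^^^^^^^^^^^^^^^^^^^^^^^^^^^^^^^^^^^^^^^^^^^^^^^^^^^^^^^^^^^^^^^^^^^^^^^^^^^^^^^^^^^^^^^^^^^^^^^^^^^^^^^^^^^^^^^^^^^^^^^^^^
  File "fit.py", line 21, in <lambda>
    f=lambda p:sum(((soft(hull(c,p,sz),bx)-m)**2).sum() for c,bx,m in D)
               ~~~^^^^^^^^^^^^^^^^^^^^^^^^^^^^^^^^^^^^^^^^^^^^^^^^^^^^^^
  File "fit.py", line 21, in <genexpr>
    f=lambda p:sum(((soft(hull(c,p,sz),bx)-m)**2).sum() for c,bx,m in D)
                          ~~~~^^^^^^^^
  File "fit.py", line 10, in hull
    k.append(proj(c,[x+dx*np.cos(a)-dy*np.sin(a),y+dx*np.sin(a)+dy*np.cos(a),z]))
             ~~~~^^^^^^^^^^^^^^^^^^^^^^^^^^^^^^^^^^^^^^^^^^^^^^^^^^^^^^^^^^^^^^^
  File "h.py", line 10, in proj
    c=get_calibration(cam);T=np.array(c["T"]);q=T[:3,:3].T@(np.array(p)-T[:3,3])
ValueError: time passes only in moves, steps and waits
```

```bash
python3 - <<'E'
s=open("h.py").read()
s=s.replace("from scipy","_gc=get_calibration\n_cache={}\ndef get_calibration(c):\n    if c not in _cache:_cache[c]=_gc(c)\n    return _cache[c]\nfrom scipy",1)
open("h.py","w").write(s)
E
python3 fit.py
```

```text
L [0.5032 0.3151] [0.5068 0.3281 0.4471] 712.0008415915386
 side [0.4993 0.317 ]
M [0.5359 0.1316] [0.5369 0.1372 0.2622] 489.503652990608
 side [0.5357 0.1375]
R [ 0.4442 -0.0267] [ 0.4423 -0.0225  0.1525] 198.94354377044937
 side [ 0.4408 -0.0282]
tray [ 0.4575 -0.2576] [ 0.4582 -0.2556  0.1241] 1000.0300747750082 [ 0.4628 -0.257   0.012 ]
```

View pics/c0.png

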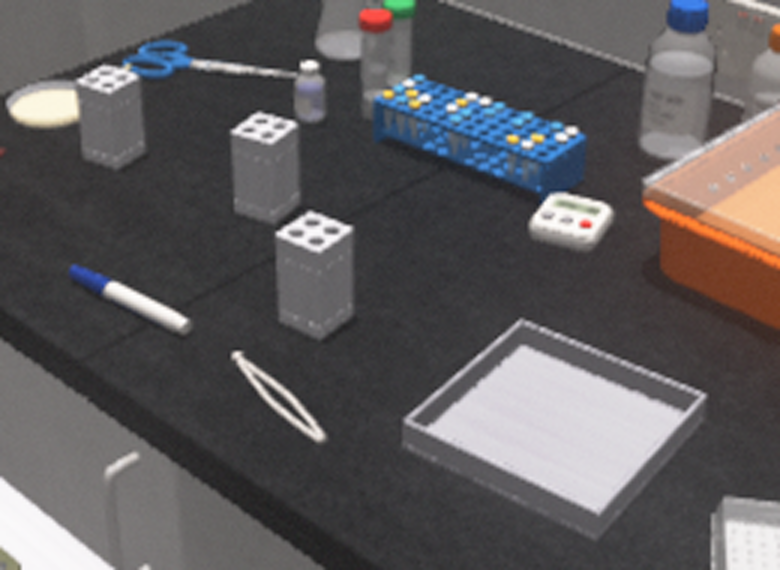

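The crop shows the block tops clearly: R with corners (277,233), (312,211), (353,231), (318,254), then M and L further back. The tray rim's corners are (404,422), (522,320), (705,397) and (597,528).

Run:
```python
from h import *
Q={"R":([(277,233),(312,211),(353,231),(318,254)],.084),"M":([(232,126),(262,112),(299,123),(269,141)],.084),"L":([(79,76),(107,64),(143,79),(114,97)],.084),"T":([(404,422),(522,320),(705,397),(597,528)],.025)}
for n,(q,z) in Q.items():
    P=np.array([ray("scene",140+(u+.5)/3-.5,110+(v+.5)/3-.5,z)[:2] for u,v in q])
    e=np.roll(P,-1,0)-P;a=np.arctan2(e[:,1],e[:,0]);a=(a+np.pi/4)%(np.pi/2)-np.pi/4
    print(n,P.mean(0),np.linalg.norm(e,axis=1),a,a.mean())
c=get_calibration("wrist");print(np.array(c["T"]),c["fx"])
p,R0,_=pose();print(p)
```

```text
R [ 0.4399 -0.0275] [0.0434 0.0457 0.0434 0.0456] [0.1009 0.0122 0.097  0.011 ] 0.055286735880431426
M [0.5389 0.1361] [0.0378 0.0413 0.0429 0.0455] [0.0254 0.1947 0.1355 0.0702] 0.10645486883429553
L [0.503  0.3157] [0.0357 0.0527 0.045  0.0615] [ 0.0645  0.0516  0.2471 -0.0851] 0.06953321436688634
T [ 0.4525 -0.2603] [0.1596 0.158  0.1689 0.1636] [0.1171 0.0949 0.1476 0.0394] 0.09974400417868423
[[ 0.3465  0.9022  0.2567  0.1509]
 [ 0.938  -0.3335 -0.094   0.6102]
 [ 0.0008  0.2734 -0.9619  0.3845]
 [ 0.      0.      0.      1.    ]] 278.7314388002105
[0.2165 0.5861 0.2385]
```

Run:
```python
from h import *
for n,u,v in(("sciss handle L",125,62),("handle low",160,78),("handle R",188,62),("blade mid",240,70),("tip",298,76),("vial",310,120),("rack L base",375,140),("rack front base",540,190),("petri R",78,120)):
    print(n,ray("scene",140+u/3,110+v/3,0)[:2])
p,R0,_=pose()
Rd=R.from_matrix(np.array([[1,0,0],[0,0,1],[0,-1,0]]).astype(float))
print(rel([.42,.316,.2],R.from_euler("z",.07)*Rd))
```

```text
sciss handle L [0.6451 0.4832]
handle low [0.6454 0.4223]
handle R [0.6937 0.4318]
blade mid [0.7196 0.3738]
tip [0.7529 0.3162]
vial [0.6877 0.2311]
rack L base [0.7017 0.1522]
rack front base [ 0.7354 -0.0298]
petri R [0.5221 0.4055]
[ 0.2845  0.0386 -0.1829  0.0002 -0.1349 -0.    ]
```

```bash
python3 -m handwheel '[[[0.284,0.039,-0.183,0,-0.135,0],[0.284,0.039,-0.183,0,-0.135,0],[0.284,0.039,-0.183,0,-0.135,0],[0.284,0.039,-0.183,0,-0.135,0],[0.284,0.039,-0.183,0,-0.135,0],[0.284,0.039,-0.183,0,-0.135,0],[0.284,0.039,-0.183,0,-0.135,0],[0.284,0.039,-0.183,0,-0.135,0],[0.284,0.039,-0.183,0,-0.135,0],[0.284,0.039,-0.183,0,-0.135,0],[0.284,0.039,-0.183,0,-0.135,0],[0.284,0.039,-0.183,0,-0.135,0]]]' -1
python3 - <<'E'
from h import *
p,R0,s=pose();print(p,R0.as_matrix(),s["clock"])
im=save("wrist","w1")
for x in boxes_of("block_a","wrist"):print(x)
# top-face quads: bright regions
g=im.min(2);m=(g>170).astype(np.uint8)
for c in cv2.findContours(m,cv2.RETR_EXTERNAL,cv2.CHAIN_APPROX_NONE)[0]:
    if cv2.contourArea(c)>200:
        (c0,wh,a)=cv2.minAreaRect(c);q=cv2.boxPoints((c0,wh,a))
        P=np.array([ray("wrist",u,v,.084)[:2] for u,v in q]);e=np.roll(P,-1,0)-P
        print(c0,P.mean(0),np.linalg.norm(e,axis=1),(np.arctan2(e[:,1],e[:,0])+np.pi/4)%(np.pi/2)-np.pi/4)
E
```

```text
clock: 1.3
tool_pos: [0.4184, 0.3185, 0.2001]
eef_rot: [-0.706, -0.026, 0.026, 0.707]
contact_force: [-0.4, -0.3, 0.4]
opening: 0.114
[0.4184 0.3185 0.2001] [[ 0.9973 -0.0003 -0.0732]
 [ 0.0732  0.0021  0.9973]
 [-0.0001 -1.      0.0021]] 1.3
{'bbox': [46.1, 227.4, 127.8, 272.7], 'confidence': 0.93}
{'bbox': [230.3, 213.2, 263.0, 274.0], 'confidence': 0.65}
(67.5, 265.5) [0.5189 0.1317] [0.0182 0.047  0.0181 0.0478] [-0.1254  0.0723 -0.0827  0.0721]
(251.0, 257.5) [0.4957 0.3243] [0.0227 0.0363 0.0235 0.0363] [0.0725 0.0847 0.0721 0.0631]
(345.1261291503906, 229.18321228027344) [0.4565 0.4176] [0.0183 0.0588 0.0185 0.0598] [0.1219 0.0544 0.1787 0.0538]
(40.95436096191406, 95.01679229736328) [0.3483 0.1262] [0.0692 0.0087 0.0699 0.0089] [ 0.1031 -0.0606  0.1033 -0.1347]
(365.0, 41.5) [0.2854 0.4062] [0.2394 0.0658 0.2577 0.0636] [0.075  0.3247 0.0743 0.0425]
(54.71827697753906, 10.944162368774414) [0.281  0.1464] [0.02   0.089  0.0197 0.091 ] [-0.2429  0.0122 -0.142   0.0105]
```

View pics/w1.png

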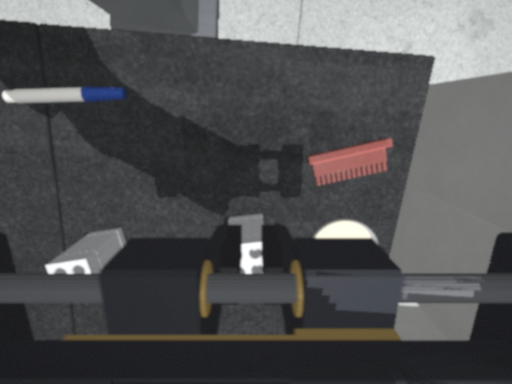

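The wrist view has +x pointing down in the image. L's near face shows between the fingers at (229–263, 215), M is at lower left (47–127, 230–272), and the gripper hides the rest.

Run:
```python
from h import *
a=ray("wrist",229,217,0);b=ray("wrist",263,214.5,0);d=b-a;print("L near edge",a,b,np.linalg.norm(d),np.arctan2(-d[0],d[1]))
a=ray("wrist",84,237,0);b=ray("wrist",122,230,0);d=b-a;print("M near edge",a,b,np.linalg.norm(d),np.arctan2(-d[0],d[1]))
print(rel([.455,.317,.2]))
```

```text
L near edge [0.4849 0.2945 0.    ] [0.478  0.3392 0.    ] 0.04518793021690688 0.15114039641731394
M near edge [0.528  0.1005 0.    ] [0.5139 0.1522 0.    ] 0.053585519297571174 0.2652190479979892
[ 0.0366  0.     -0.0042  0.      0.      0.    ]
```

```bash
python3 -m handwheel '[[[0.036,0,-0.007,0,-0.02,0],[0.036,0.03,-0.007,0,-0.02,0],[0.036,0.06,-0.007,0,-0.02,0],[0.036,0.1,-0.007,0,-0.02,0],[0.036,0.137,-0.007,0,-0.02,0],[0.036,0.137,-0.007,0,-0.02,0],[0.036,0.137,-0.007,0,-0.02,0]]]' -1
python3 -m handwheel '[[[0.008,0,0,0,0,0],[0.015,0,0,0,0,0],[0.021,0,0,0,0,0],[0.027,0,0,0,0,0],[0.033,0,0,0,0,0],[0.039,0,0,0,0,0],[0.045,0,0,0,0,0],[0.051,0,0,0,0,0],[0.057,0,0,0,0,0],[0.057,0,0,0,0,0],[0.057,0,0,0,0,0]]]'
python3 - <<'E'
from h import *
print(pose()[0]);im=save("scene","s1")
cv2.imwrite("pics/s1c.png",cv2.resize(im[90:300,130:390,::-1],None,fx=3,fy=3,interpolation=cv2.INTER_CUBIC))
E
```

```text
clock: 1.98
tool_pos: [0.4541, 0.3125, 0.0618]
eef_rot: [0.706, 0.047, -0.049, -0.705]
contact_force: [0.2, 0.5, -0.5]
opening: 0.007
clock: 2.9
tool_pos: [0.5127, 0.3193, 0.0625]
eef_rot: [-0.706, -0.047, 0.047, 0.706]
contact_force: [-0.4, 0.8, -0.2]
opening: 0.002
[0.5127 0.3193 0.0625]
```

View pics/s1c.png

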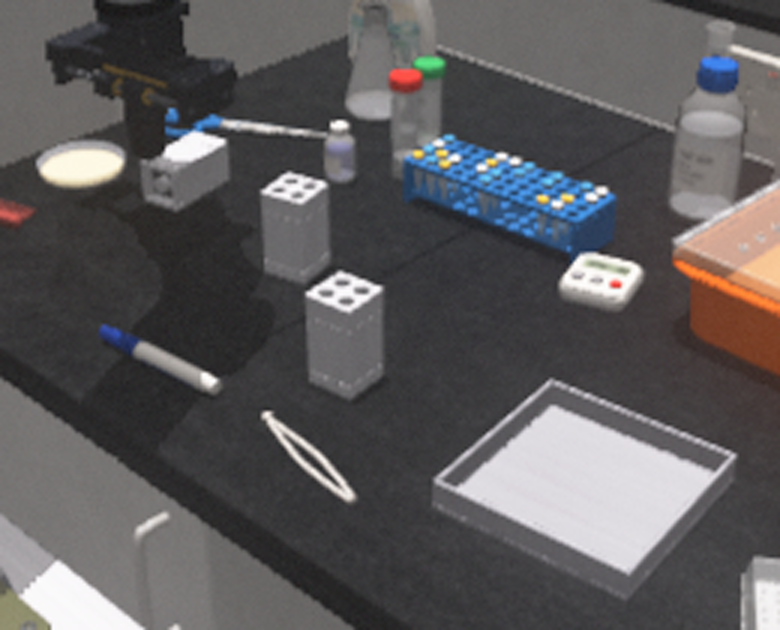

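L now lies on its far side, with its underside at about (158,185) in the crop. M and R are still standing. M is next.

```bash
python3 -c "
from h import *
print(rel([.480,.127,.15]),rel([.480,.127,.062]))"
```

```text
[-0.0575 -0.0874 -0.1863  0.      0.      0.    ] [-0.0575  0.0006 -0.1863  0.      0.      0.    ]
```

```bash
python3 -m handwheel '[[[0,-0.04,0,0,0,0],[-0.03,-0.08,-0.02,0,0,0],[-0.057,-0.088,-0.055,0,0,0],[-0.057,-0.088,-0.095,0,0,0],[-0.057,-0.088,-0.135,0,0,0],[-0.057,-0.088,-0.17,0,0,0],[-0.057,-0.088,-0.187,0,0,0],[-0.057,-0.05,-0.187,0,0,0],[-0.057,-0.015,-0.187,0,0,0],[-0.057,0,-0.187,0,0,0],[-0.057,0,-0.187,0,0,0]]]'
python3 -m handwheel '[[[0.01,0,0,0,0,0],[0.018,0,0,0,0,0],[0.024,0,0,0,0,0],[0.03,0,0,0,0,0],[0.036,0,0,0,0,0],[0.042,0,0,0,0,0],[0.048,0,0,0,0,0],[0.054,0,0,0,0,0],[0.06,0,0,0,0,0],[0.066,0,0,0,0,0],[0.066,0,0,0,0,0],[0.066,0,0,0,0,0]]]'
python3 -c "
from h import *
print(rel([.395,-.032,.15]),rel([.395,-.032,.062]))
for c in ('scene','side'):
    save(c,'t2'+c)
    for x in boxes_of('block_a',c):print(c,x)"
```

```text
clock: 3.87
tool_pos: [0.4785, 0.126, 0.06]
eef_rot: [0.706, 0.045, -0.049, -0.705]
contact_force: [-0.1, -0.6, -0.6]
opening: 0.001
clock: 4.87
tool_pos: [0.5464, 0.1353, 0.0626]
eef_rot: [-0.705, -0.047, 0.047, 0.706]
contact_force: [-0.5, -0.1, -0.7]
opening: 0.003
[-0.1723 -0.0875 -0.1457  0.      0.      0.    ] [-0.1723  0.0005 -0.1457  0.      0.      0.    ]
scene {'bbox': [232.4, 177.7, 258.8, 219.7], 'confidence': 0.78}
scene {'bbox': [177.9, 133.1, 209.6, 159.7], 'confidence': 0.71}
scene {'bbox': [227.1, 149.3, 256.0, 177.4], 'confidence': 0.6}
side {'bbox': [272.0, 166.2, 300.2, 185.9], 'confidence': 0.92}
side {'bbox': [227.6, 176.3, 246.7, 211.9], 'confidence': 0.81}
side {'bbox': [256.1, 147.1, 280.5, 165.4], 'confidence': 0.59}
```

```bash
python3 -m handwheel '[[[-0.02,-0.04,0,0,0,0],[-0.05,-0.08,-0.01,0,0,0],[-0.08,-0.088,-0.035,0,0,0],[-0.11,-0.088,-0.06,0,0,0],[-0.14,-0.088,-0.09,0,0,0],[-0.165,-0.088,-0.12,0,0,0],[-0.172,-0.088,-0.146,0,0,0],[-0.172,-0.088,-0.146,0,0,0],[-0.172,-0.05,-0.146,0,0,0],[-0.172,-0.02,-0.146,0,0,0],[-0.172,0,-0.146,0,0,0],[-0.172,0,-0.146,0,0,0]]]'
python3 -c "
from h import *
print(pose()[0])"
```

```text
clock: 6.07
tool_pos: [0.3878, -0.0345, 0.0765]
eef_rot: [0.708, 0.038, -0.058, -0.703]
contact_force: [-0.5, 0.1, 0.0]
opening: 0.003
[ 0.3878 -0.0345  0.0765]
```

```bash
python3 -m handwheel '[[[0,0,0,0,0,0],[0,0,0,0,0,0],[0,0,0,0,0,0]]]'
```

```text
clock: 6.32
tool_pos: [0.3884, -0.0345, 0.078]
eef_rot: [0.707, 0.039, -0.057, -0.704]
contact_force: [0.1, -0.0, 0.7]
opening: 0.001
```

```bash
python3 -m handwheel '[[[0.01,0,0,0,0,0],[0.01,0.008,0,0,0,0],[0.01,0.016,0,0,0,0],[0.01,0.016,0,0,0,0]]]'
```

```text
clock: 6.65
tool_pos: [0.3978, -0.0334, 0.0612]
eef_rot: [0.708, 0.039, -0.057, -0.703]
contact_force: [0.2, 0.4, 0.1]
opening: 0.008
```

Good: it is at height, with the leading edge about 12 mm short of the face. Now I push.

```bash
python3 -m handwheel '[[[0.006,0,0,0,0,0],[0.012,0,0,0,0,0],[0.018,0,0,0,0,0],[0.024,0,0,0,0,0],[0.03,0,0,0,0,0],[0.036,0,0,0,0,0],[0.042,0,0,0,0,0],[0.048,0,0,0,0,0],[0.054,0,0,0,0,0],[0.058,0,0,0,0,0],[0.058,0,0,0,0,0],[0.058,0,0,0,0,0]]]'
python3 - <<'E'
from h import *
p,R0,s=pose();print(p,R0.as_matrix())
a=save("scene","s3")
for x in boxes_of('block_a','scene'):print(x)
cv2.imwrite("pics/s3c.png",cv2.resize(a[110:240,140:340,::-1],None,fx=4,fy=4,interpolation=cv2.INTER_CUBIC))
E
```

```text
clock: 7.65
tool_pos: [0.4549, -0.0258, 0.0598]
eef_rot: [0.708, 0.038, -0.057, -0.703]
contact_force: [0.3, -0.2, -0.8]
opening: 0.005
[ 0.4549 -0.0258  0.0598] [[ 0.9905 -0.026  -0.1348]
 [ 0.1346 -0.0076  0.9909]
 [-0.0268 -0.9996 -0.0041]]
{'bbox': [179.9, 133.9, 206.1, 159.5], 'confidence': 0.61}
{'bbox': [244.1, 181.0, 278.0, 215.5], 'confidence': 0.58}
```

View pics/s3c.png

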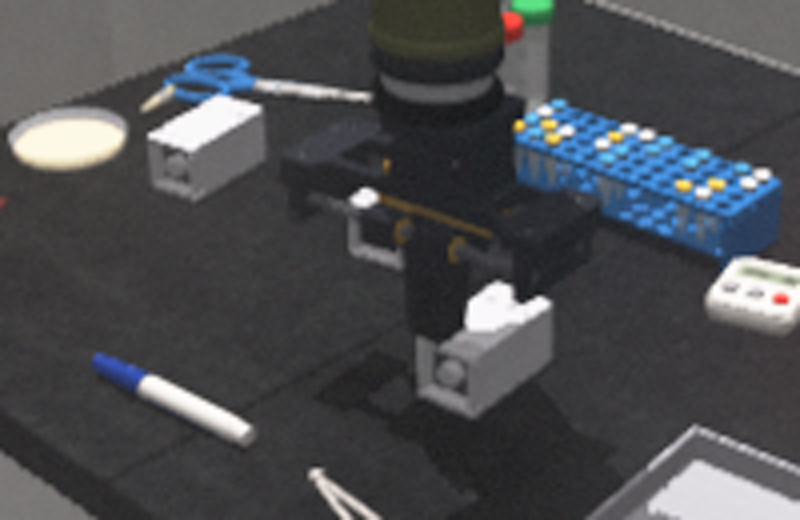

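L and R both show a round boss, at (178,163) and (452,373) in the crop. M is partly hidden and looks bare. I'll move above M and look with the scene and wrist cameras.

```bash
python3 -c "
from h import *
Rd=R.from_matrix(np.array([[1,0,0],[0,0,1],[0,-1,0]]).astype(float))
print(rel([.60,.145,.23],R.from_euler('z',.13)*Rd))"
```

```text
[ 0.1626 -0.1754  0.1489  0.0014  0.0017 -0.0087]
```

```bash
python3 -m handwheel '[[[0,-0.04,0,0,0,-0.009],[0,-0.08,0,0,0,-0.009],[0.02,-0.12,0.02,0,0,-0.009],[0.05,-0.15,0.05,0,0,-0.009],[0.08,-0.175,0.08,0,0,-0.009],[0.11,-0.175,0.11,0,0,-0.009],[0.14,-0.175,0.13,0,0,-0.009],[0.162,-0.175,0.149,0,0,-0.009],[0.162,-0.175,0.149,0,0,-0.009],[0.162,-0.175,0.149,0,0,-0.009],[0.162,-0.175,0.149,0,0,-0.009]]]' 1
python3 - <<'E'
from h import *
p,R0,s=pose();print(p,R0.as_matrix())
w=save("wrist","w4");a=save("scene","s4")
for x in boxes_of('block_a','wrist'):print(x)
c=cv2.resize(a[130:190,160:290],None,fx=4,fy=4,interpolation=cv2.INTER_CUBIC)
o=np.zeros((384+240,520,3),np.uint8);o[:384,:512]=w;o[384:,:]=c
cv2.imwrite("pics/v4.png",o[:600,:,::-1])
E
```

```text
clock: 8.67
tool_pos: [0.5985, 0.1442, 0.229]
eef_rot: [0.708, 0.048, -0.048, -0.703]
contact_force: [0.4, -0.8, -0.9]
opening: 0.816
[0.5985 0.1442 0.229 ] [[ 0.9908 -0.0001 -0.1357]
 [ 0.1357 -0.006   0.9907]
 [-0.0009 -1.     -0.0059]]
{'bbox': [232.8, 135.1, 280.5, 206.1], 'confidence': 0.74}
{'bbox': [374.4, 127.7, 434.4, 203.7], 'confidence': 0.6}
{'bbox': [95.1, 26.9, 154.9, 111.9], 'confidence': 0.58}
```

View pics/v4.png

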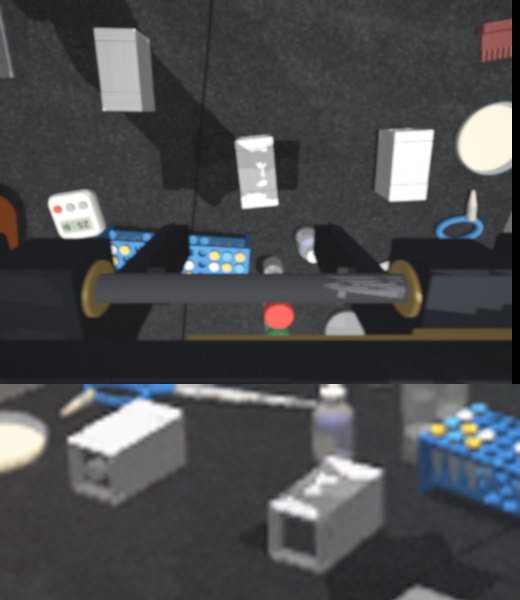

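M, in the middle, is bare: its hollow at (297,540) is empty, while L shows a boss at (97,468). So M is the reject. Next I locate its top face and the tray.

Run:
```python
from h import *
P=np.array([ray("wrist",u,v,.044)[:2] for u,v in((237,138.5),(271,135.5),(278,206),(243,209))])
e=np.roll(P,-1,0)-P;print(P,np.linalg.norm(e,axis=1),np.arctan2(e[:,1],e[:,0]))
c=P.mean(0);yaw=np.mean([np.arctan2(e[1,1],e[1,0]),np.arctan2(-e[3,1],-e[3,0])]);print(c,yaw)
Rd=R.from_matrix(np.array([[1,0,0],[0,0,1],[0,-1,0]]).astype(float))
print(rel([c[0],c[1],.012],R.from_euler('z',yaw)*Rd))
```

```text
[[0.5621 0.12  ]
 [0.5533 0.1591]
 [0.6382 0.1811]
 [0.6481 0.138 ]] [0.04   0.0877 0.0442 0.0879] [ 1.7919  0.2538 -1.3446 -2.9354]
[0.6004 0.1496] 0.22998011640080745
[ 0.0025  0.2174  0.0079  0.002  -0.0306 -0.0001]
```

```bash
python3 -m handwheel '[[[0.0025,0.04,0.006,0,-0.031,0],[0.0025,0.08,0.006,0,-0.031,0],[0.0025,0.12,0.006,0,-0.031,0],[0.0025,0.15,0.006,0,-0.031,0],[0.0025,0.18,0.006,0,-0.031,0],[0.0025,0.2,0.006,0,-0.031,0],[0.0025,0.217,0.006,0,-0.031,0],[0.0025,0.217,0.006,0,-0.031,0]]]'
python3 -m handwheel '[[[0,0,0,0,0,0],[0,0,0,0,0,0],[0,0,0,0,0,0],[0,0,0,0,0,0],[0,0,0,0,0,0],[0,0,0,0,0,0],[0,0,0,0,0,0],[0,0,0,0,0,0]]]' -1 30
```

```text
clock: 9.48
tool_pos: [0.5992, 0.1476, 0.0096]
eef_rot: [0.705, 0.08, -0.083, -0.7]
contact_force: [-0.8, -0.1, -0.3]
opening: 0.998
clock: 10.15
tool_pos: [0.6021, 0.1505, 0.0132]
eef_rot: [0.704, 0.083, -0.081, -0.701]
contact_force: [-0.6, 0.3, 3.5]
opening: 0.496
```

Gripped: the opening is 43.6 mm, which matches the block's width. I lift it and get a better fix on the tray.

```bash
python3 -m handwheel '[[[0,-0.03,0,0,0,0],[0,-0.06,0,0,0,0],[0,-0.09,0,0,0,0],[0,-0.12,0,0,0,0],[0,-0.12,0,0,0,0]]]'
python3 - <<'E'
from h import *
print(pose()[2]["opening"])
Rd=R.from_matrix(np.array([[1,0,0],[0,0,1],[0,-1,0]]).astype(float))
for z in(.13,.02):print(rel([.456,-.258,z],R.from_euler('z',.09)*Rd))
E
```

```text
clock: 10.57
tool_pos: [0.6044, 0.1528, 0.1383]
eef_rot: [0.703, 0.086, -0.078, -0.702]
contact_force: [0.0, 0.5, -2.2]
opening: 0.498
0.49760858724092294
[-0.2392  0.0067 -0.3656  0.0005  0.0454  0.0033]
[-0.2403  0.1167 -0.3653  0.0005  0.0454  0.0033]
```

```bash
python3 -m handwheel '[[[-0.02,0,-0.03,0,0.005,0.003],[-0.04,0,-0.065,0,0.01,0.003],[-0.06,0,-0.1,0,0.02,0.003],[-0.085,0,-0.135,0,0.025,0.003],[-0.11,0,-0.17,0,0.03,0.003],[-0.13,0,-0.205,0,0.035,0.003],[-0.155,0,-0.24,0,0.04,0.003],[-0.18,0,-0.275,0,0.045,0.003],[-0.2,0,-0.31,0,0.045,0.003],[-0.22,0,-0.34,0,0.045,0.003],[-0.239,0,-0.365,0,0.045,0.003],[-0.239,0,-0.365,0,0.045,0.003]]]'
python3 - <<'E'
from h import *
p,R0,s=pose();print(p,s["opening"],R0.as_matrix())
w=save("wrist","w5")
for x in boxes_of("steel_tray","wrist"):print(x)
d=save("side","d5")
for x in boxes_of("steel_tray","side"):print(x)
c=cv2.resize(d[150:290,180:330],None,fx=2,fy=2,interpolation=cv2.INTER_CUBIC)
o=np.zeros((384,512+300,3),np.uint8);o[:,:512]=w;o[:280,512:]=c
cv2.imwrite("pics/v5.png",o[:,:800,::-1])
E
```

```text
clock: 11.57
tool_pos: [0.4473, -0.268, 0.1321]
eef_rot: [0.71, 0.022, -0.033, -0.703]
contact_force: [0.2, -0.4, -1.8]
opening: 0.494
[ 0.4473 -0.268   0.1321] 0.4939959809864714 [[ 0.9968 -0.015  -0.0789]
 [ 0.0788 -0.0104  0.9968]
 [-0.0157 -0.9998 -0.0092]]
{'bbox': [173.9, 111.6, 351.9, 260.9], 'confidence': 0.6}
{'bbox': [208.1, 224.2, 294.1, 277.3], 'confidence': 0.64}
```

View pics/v5.png

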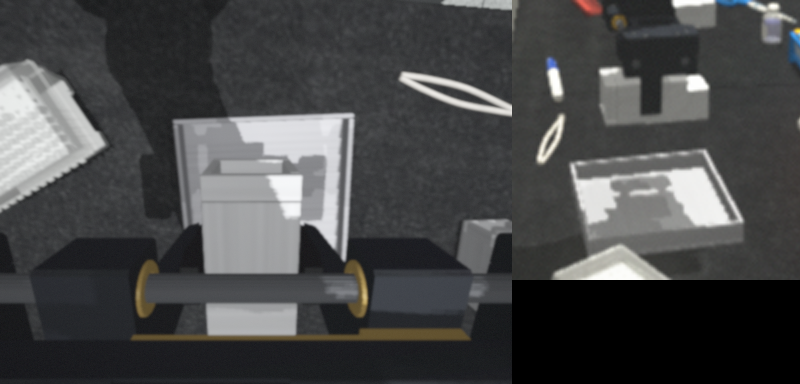

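The wrist view shows the block held level over the tray, with the tray's near rim running from (174,121) to (354,115). I check the tray centre from that.

Run:
```python
from h import *
a=ray("wrist",174,121,.025);b=ray("wrist",354,115,.025);d=(b-a)[:2];L=np.linalg.norm(d);n=np.array([d[1],-d[0]])/L
c=(a+b)[:2]/2+.08*n;yaw=np.arctan2(n[1],n[0]);print(a,b,L,c,yaw)
Rd=R.from_matrix(np.array([[1,0,0],[0,0,1],[0,-1,0]]).astype(float))
m=(c+np.array([.456,-.258]))/2
print(pose()[0],m,rel([m[0],m[1],.0195],R.from_euler('z',.07)*Rd))
```

```text
[ 0.3976 -0.3325  0.025 ] [ 0.3778 -0.1743  0.025 ] 0.1595072309791385 [ 0.4671 -0.2434] 0.12492021900298371
[ 0.4536 -0.2581  0.1337] [ 0.4615 -0.2507] [ 0.0094  0.1141  0.007   0.0011  0.0072 -0.0023]
```

```bash
python3 -m handwheel '[[[0.009,0,0.007,0,-0.01,-0.002],[0.009,0.03,0.007,0,-0.01,-0.002],[0.009,0.055,0.007,0,-0.01,-0.002],[0.009,0.075,0.007,0,-0.01,-0.002],[0.009,0.09,0.007,0,-0.01,-0.002],[0.009,0.1,0.007,0,-0.01,-0.002],[0.009,0.107,0.007,0,-0.01,-0.002],[0.009,0.112,0.007,0,-0.01,-0.002],[0.009,0.112,0.007,0,-0.01,-0.002],[0.009,0.112,0.007,0,-0.01,-0.002]]]'
```

```text
clock: 12.6
tool_pos: [0.4614, -0.252, 0.0224]
eef_rot: [0.707, 0.044, -0.044, -0.704]
contact_force: [0.4, 1.0, -2.4]
opening: 0.496
```

```bash
python3 -m handwheel '[[[0,0.002,0,0,0,0],[0,0.004,0,0,0,0],[0,0.004,0,0,0,0],[0,0.004,0,0,0,0]]]'
python3 -m handwheel '[[[0,0.004,0,0,0,0],[0,0.004,0,0,0,0],[0,0.004,0,0,0,0]]]'
```

```text
clock: 12.93
tool_pos: [0.4609, -0.2524, 0.0182]
eef_rot: [0.708, 0.043, -0.044, -0.704]
contact_force: [-0.3, 0.4, -2.4]
opening: 0.498
clock: 13.18
tool_pos: [0.4615, -0.2525, 0.0159]
eef_rot: [0.708, 0.044, -0.043, -0.703]
contact_force: [-2.0, -0.3, 15.3]
opening: 0.497
```

Contact with the floor shows as +15 N. I release with a partial opening and rise.

```bash
python3 -m handwheel '[[[0,-0.002,0,0,0,0],[0,-0.002,0,0,0,0],[0,-0.002,0,0,0,0],[0,-0.002,0,0,0,0],[0,-0.002,0,0,0,0],[0,-0.002,0,0,0,0]]]' 0.4
python3 -m handwheel '[[[0,-0.015,0,0,0,0],[0,-0.03,0,0,0,0],[0,-0.06,0,0,0,0],[-0.0,-0.1,0,0,0,0],[0,-0.14,0,0,0,0],[0,-0.18,0,0,0,0],[0,-0.2,0,0,0,0],[0,-0.2,0,0,0,0]]]'
python3 - <<'E'
from h import *
w=save("wrist","w6");a=save("scene","s6")
for x in boxes_of('block_a','scene'):print(x)
c=cv2.resize(a[120:310,150:390],None,fx=2.1,fy=2.1,interpolation=cv2.INTER_CUBIC)
w=cv2.resize(w,(296,222));o=np.zeros((399,800,3),np.uint8);o[:c.shape[0],:c.shape[1]]=c;o[:222,504:]=w
cv2.imwrite("pics/v6.png",o[:,:,::-1])
E
```

```text
clock: 13.68
tool_pos: [0.4608, -0.2522, 0.0158]
eef_rot: [0.707, 0.043, -0.044, -0.704]
contact_force: [-0.1, -0.0, -0.1]
opening: 0.698
clock: 14.35
tool_pos: [0.4637, -0.2516, 0.2204]
eef_rot: [0.709, 0.046, -0.041, -0.703]
contact_force: [0.3, 0.7, -0.3]
opening: 0.702
{'bbox': [244.9, 178.8, 276.6, 213.1], 'confidence': 0.97}
{'bbox': [304.5, 224.9, 344.6, 265.1], 'confidence': 0.73}
{'bbox': [178.8, 133.9, 205.8, 159.7], 'confidence': 0.69}
```

View pics/v6.png

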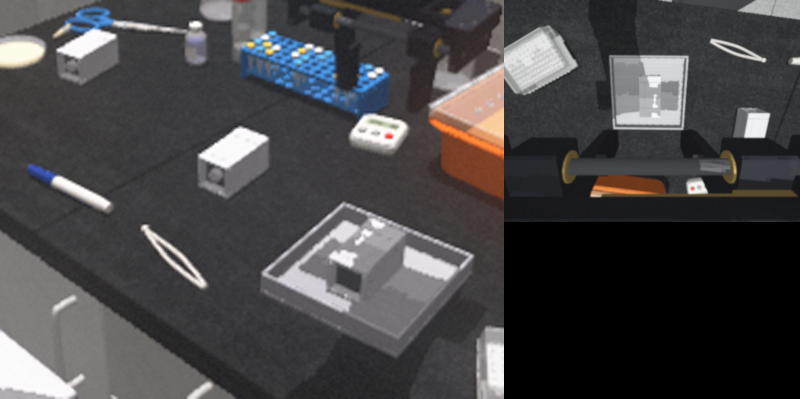

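The bossless block lies flat near the middle of the tray at (368,258). The two good blocks, with bosses visible at (72,68) and (214,178), lie on the bench, and the gripper is clear of everything.

```bash
python3 -m handwheel '[[[0,0,0,0,0,0],[0,0,0,0,0,0],[0,0,0,0,0,0]]]'; python3 -c "
from plant import job
print(job.finish_job())"
```

```text
clock: 14.75
tool_pos: [0.4604, -0.251, 0.2148]
eef_rot: [0.707, 0.042, -0.045, -0.705]
contact_force: [0.0, -0.4, -0.2]
opening: 0.7
the job is handed in; nothing more can be done
None
```

I tipped all three blocks onto their far sides. The middle one had no boss, so I gripped it, laid it in the steel tray and handed the job in at about 14.8 s on the robot's clock.

- **Final pictures:** the bossless block lies flat near the middle of the tray. The two blocks with bosses lie on the bench where they were tipped, clear of the tray. The gripper was about 0.2 m up and touching nothing.
- **Forces:** the highest I read was about 15 N, when the block was set down on the tray floor.
- **Disagreements:** two estimates of the tray's centre, from the scene and side cameras and from the wrist camera, differed by about 18 mm. I aimed midway, well inside the 60 mm allowed. An automatic fit of the block poses was thrown off by clutter near the left block, so I used corner points instead.
- **Correction on the way:** at the right-hand block the arm stopped 16 mm too high at its near reach limit. I moved it 10 mm forward and lowered it before pushing.

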